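# Push the row of vials home into the guide

## Task

First lift the medicine bottle out of the way and stand it upright on free worktop to one side of the guide and the row of vials. Then take the pusher by its grip and push the five vials, all together as one closed straight row and without touching them with the gripper, into the three-sided guide until every vial stands at its back wall. Finally draw the pusher back out of the guide and leave it standing on the worktop, all vials upright and nothing else disturbed.

Things in the scene. Friction and masses are not known exactly. Their poses are not given: they have to be found in the camera images.
- guide: three-sided stainless guide fixed to the worktop, no floor: an upright back wall and two side walls, 22 mm high, 4 mm thick. Origin on the worktop at the centre of its footprint. Its own +x points from the open mouth to the back wall: mouth at x = -27 mm, inner face of back wall at x = +21 mm; side walls' inner faces at y = +/-78 mm (round noses of 3 mm radius at the mouth reach in to 77 mm). A 2 mm fixing flange lies behind the back wall, to x = +41 mm
- pusher: white row pusher, loose, 0.25 kg, standing upright: foot plate 46 (x) x 128 (y) x 5 mm, flat upright blade 128 mm long, 32 mm high along its front edge (pushing face at x = +23 mm), plain upright grip 18 (x) x 30 (y) mm from the middle of the foot up to z = 120 mm. Origin at the centre of the underside, +x from grip to blade. It starts left or right of the vials, at any yaw of a wide range
- vial_a: small capped glass vial, 24 mm diameter, 48 mm high, the first of the row of five that stands in front of the guide's mouth, at the guide's +y end. The vials stand side by side, across the guide, 1 to 3 mm apart and up to 1.5 mm out of line with the next. Origin at the centre of the underside. 22 g
- vial_b: vial, same size, second in the row
- vial_c: vial, 22 mm diameter, 52 mm high, the middle of the row, its centre 120 to 150 mm before the guide's origin at the start; the row is up to 0.18 rad askew to the guide and up to 7 mm off its middle
- vial_d: vial, 24 mm diameter, 48 mm high, fourth in the row
- vial_e: vial, same size, last in the row, at the guide's -y end
- pill_bottle: amber medicine bottle with a green screw cap, 45 mm diameter, 72 mm high (cap 39 mm diameter from z = 58 mm up), about 85 g, origin at the centre of the underside. It stands in the way, in the guide or in its mouth, between row and guide's back wall
- tape_roll: roll of tape lying flat, 104 mm diameter, 25 mm high, a bystander; origin at the centre of the underside
- ampoule_p: standing glass ampoule, 15 mm diameter, 78 mm high, bystander beside the lane; origin at the centre of the underside
- ampoule_q: a second such ampoule, bystander
- syringe: syringe lying flat, 25 x 167 x 23 mm, bystander beside the lane on the other side; origin at the centre of the underside, its length along its own y
- pen_pot: pen pot at the back, 84 mm wide, 174 mm high with its pens, fixed; origin at the centre of the underside
- instrument_box: closed stainless case at the back left, 107 (x) x 203 (y) x 39 mm, fixed; origin at the centre of the underside
Things that resemble listed ones, but are neither listed nor needed, are in the scene too. There is more than one size of the pusher; the job needs the larger.

How it is judged:
On the way, in this order (a step that is already met when the one before it is completed fails the run):
1. the medicine bottle stands released on the worktop to one side of guide and row ((y of pill_bottle in the frame of guide above 0.09 m or y of pill_bottle in the frame of guide below -0.09 m) and angle between pill_bottle's own z axis and vertical below 0.1 rad and height (world z) of pill_bottle below 0.006 m and contact force between the fingers and pill_bottle below 0.1 N), for 0.2 s.
2. all five vials stand at the back wall of the guide, in a closed row (x of each of vial_a, vial_b, vial_c, vial_d, vial_e in the frame of guide above 0.002 m and horizontal distance between vial_a and vial_b below 0.034 m and horizontal distance between vial_b and vial_c below 0.034 m and horizontal distance between vial_c and vial_d below 0.034 m and horizontal distance between vial_d and vial_e below 0.034 m), for 0.1 s.
At the end, for the whole second after the job is handed in: vials upright, at rest, centres past x = 2 mm in the guide's frame, neighbours under 34 mm apart, all within 70 mm of its middle line; bottle upright, over 90 mm to one side of that line; pusher standing, over 50 mm from the guide's origin (centre to centre), released (all of step 1 and all of step 2 and y of vial_a in the frame of guide between -0.07 and 0.07 m and y of vial_b in the frame of guide between -0.07 and 0.07 m and y of vial_c in the frame of guide between -0.07 and 0.07 m and y of vial_d in the frame of guide between -0.07 and 0.07 m and y of vial_e in the frame of guide between -0.07 and 0.07 m and angle between each of vial_a, vial_b, vial_c, vial_d, vial_e, pusher's own z axis and vertical below 0.1 rad and linear speed of each of vial_a, vial_b, vial_c, vial_d, vial_e, pusher below 0.01 m/s and horizontal distance between pusher and guide above 0.05 m and height (world z) of pusher below 0.006 m); the robot touches nothing.
It fails at once if a vial tips by more than about 17 degrees or is lifted, or the bottle or the pusher falls over (angle between any of vial_a, vial_b, vial_c, vial_d, vial_e's own z axis and vertical above 0.3 rad or height (world z) of any of vial_a, vial_b, vial_c, vial_d, vial_e above 0.012 m or angle between any of pill_bottle, pusher's own z axis and vertical above 0.7 rad).
It fails at once if the row splays: neighbouring vials' centres come more than 38 mm apart (horizontal distance between vial_a and vial_b above 0.038 m or horizontal distance between vial_b and vial_c above 0.038 m or horizontal distance between vial_c and vial_d above 0.038 m or horizontal distance between vial_d and vial_e above 0.038 m).
It fails at once if the row buckles: its end vials' centres come closer than 88 mm (horizontal distance between vial_a and vial_e below 0.088 m).
It fails at once if the gripper or arm touches a vial (contact force between any of the fingers, the arm and vial_a above 0.3 N or contact force between any of the fingers, the arm and vial_b above 0.3 N or contact force between any of the fingers, the arm and vial_c above 0.3 N or contact force between any of the fingers, the arm and vial_d above 0.3 N or contact force between any of the fingers, the arm and vial_e above 0.3 N).
It fails at once if a bystander is moved by more than 15 mm or an ampoule knocked over (distance of any of tape_roll, ampoule_p, ampoule_q, syringe from where it was at the start of the episode above 0.015 m or angle between any of ampoule_p, ampoule_q's own z axis and vertical above 0.3 rad).
It also fails if it takes over 64 s, if anything falls off the work surface, if the arm or the gripper's body presses on something with over 40 N, if the wrist force passes 120 N, or if a joint passes its speed limit or range.

## Robot

A 6-joint arm with a two-finger parallel gripper is mounted at the origin on a cart in front of the work surface, level with it; the furniture and walls round the work are solid. World frame = base frame: x ahead of the robot, y to its left, z up, the work surface at z = 0. Lengths are in m, angles in rad, forces in N, time in s.
With the tool pointing down it reaches from about 0.275 to 0.825 m from the base axis. Payload 4.9 kg.
Tool frame: the origin (TCP) lies midway between the tips of the shut fingers; the grasp point (between the pads) lies 19 mm behind it; x points along the fingers, z is the direction in which the jaws open and shut, and the axes are right-handed (so a half turn about x gives the same grasp; the last joint's range is limited). The gripper opens to 85 mm and grips with 20 to 120 N. Pads are 22 mm wide; open, the fingers measure 114 mm over their backs; the gripper's body (76 mm by 85 mm) begins 54 mm behind the grasp point. The pads swing forward as they close: fully open they stand 13 mm farther back than shut.
Start: joints at [-1.364, 0.326, -0.193, 1.052, 0, 1.437], TCP at [0.184, -0.518, 0.231] pointing down, gripper open.
Joint ranges: [-2.65, 2.65], [-0.97, 1.79], [-1.3, 1.35], [-1.93, 2.1], [-1.47, 1.37], [-3.14, 3.14]. Speed limits (rad/s): [2.57, 2.57, 3.14, 3.14, 3.14, 3.14].

## Interface

Orientations are given as a unit quaternion [w, x, y, z].
In Python, from station import ctrl, solver, status, eyes gives the robot as it stands. Calls block until the motion is done:
- ctrl.reach(position, orientation): joint-space move of the TCP to a pose.
- ctrl.move_l(position, ori=None, velocity=0.15): straight line of the TCP; ori=None keeps the orientation; velocity is the mean speed in m/s.
- ctrl.move_j(angles): joint-space move.
- ctrl.move_gripper(opening): finger opening in m; the grip force is fixed at half the most; returns when the fingers have stopped.
- ctrl.sleep(seconds).
- solver.ik(position, orientation): joint angles nearest the present ones, or None.
- status.read_state(): the state.
- eyes.capture(name): name is "side" or "top"; returns the picture (480x640x3 uint8, red, green, blue); there is no depth.
- eyes.calibration(name): a dict with "fx", "fy", "cx", "cy" (pixels), "dist_coeffs" ([k1, k2, p1, p2, k3] as OpenCV has them; the pictures are not rectified), "R" (3x3) and "t" (3): a world point X has camera coordinates R X + t. Camera axes: x right, y down, z forward; pixel columns grow to the right and rows downward; lengths in m; the calibration is good to about 2 mm. A picture is of the moment at which its call begins. calibration takes no time and is no camera call.
A pose or a line that the arm cannot do raises ctrl.MotionError and nothing moves.
- ctrl.job_done(): hands the job in, once; it reports no verdict.
The state is a dict: "time_s": time; "joints": joint angles; "qd": joint speeds; "effort": joint torques, N m; "tool_pos": TCP position; "eef_rot": TCP orientation; "force": force on the tool from outside, world axes, zero at the start; "wrist_torque": the same for the moment, N m; "finger_gap": finger opening in m.
Only numpy, scipy, OpenCV 4.12 (cv2) and the standard library are available. Lean on these libraries where they do the work, as an engineer would, in place of code of your own. Each camera call takes 0.05 s, during which the arm holds its last target. There are 200 camera calls.

## Working session

There is one attempt and no reset: what is moved stays moved. The work goes in short steps, each a Python script; the robot and the scene stay as the last script left them, time stands still between calls to the robot, and variables do not carry over. Pictures are saved under pics/ and viewed, on a budget of 10 in all, crops included, one or two more only if the job needs it, and the job is handed in when it is done.

```bash
mkdir -p pics; ls; python3 - <<'E'
from station import ctrl, solver, status, eyes
import cv2, numpy as np
for n in ("top","side"):
    im=eyes.capture(n); cv2.imwrite(f"pics/{n}0.png",im[:,:,::-1])
    c=eyes.calibration(n); print(n,c); R=np.array(c["R"]);print(-R.T@np.array(c["t"]))
s=status.read_state(); print(s["time_s"],s["tool_pos"],s["eef_rot"],s["finger_gap"])
E
```

```text
pics
top {'fx': 485.2386470985857, 'fy': 485.2386470985857, 'cx': 317.9949840382177, 'cy': 228.24708727032427, 'dist_coeffs': array([-0.00553826,  0.        ,  0.        ,  0.        ,  0.        ]), 'R': array([[-1.74142926e-02, -9.99846303e-01, -2.02819806e-03],
       [-9.97181243e-01,  1.75158699e-02, -7.29572733e-02],
       [ 7.29815857e-02,  7.51981762e-04, -9.97333005e-01]]), 't': array([0.00471852, 0.60094154, 1.21581436])}
[ 0.51059775 -0.00672249  1.25642442]
side {'fx': 449.6342086309583, 'fy': 449.6342086309583, 'cx': 315.6052901964539, 'cy': 241.43446856408673, 'dist_coeffs': array([-0.06716061,  0.        ,  0.        ,  0.        ,  0.        ]), 'R': array([[-0.82429144, -0.56612731,  0.00659465],
       [-0.32233766,  0.45968988, -0.82751655],
       [ 0.46544823, -0.68424051, -0.56140258]]), 't': array([0.49408856, 0.24653574, 0.7232539 ])}
[0.15010347 0.66126667 0.60679068]
0.1 [ 0.18370567 -0.51784832  0.23058243] [ 0.57712992  0.40834791  0.57795475 -0.4076044 ] 0.08516074425473384
```

View pics/top0.png

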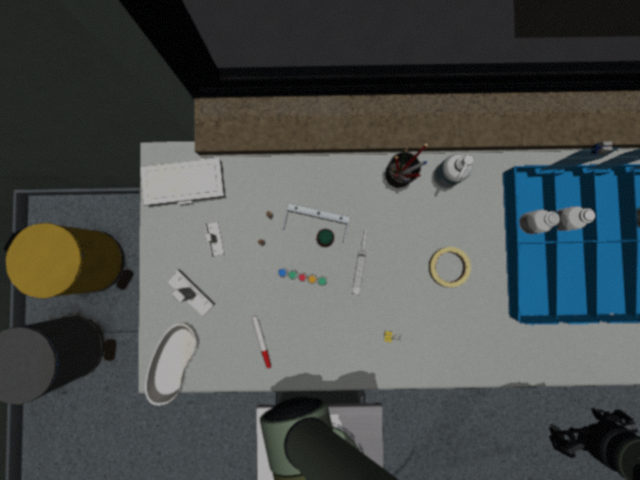

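View pics/side0.png

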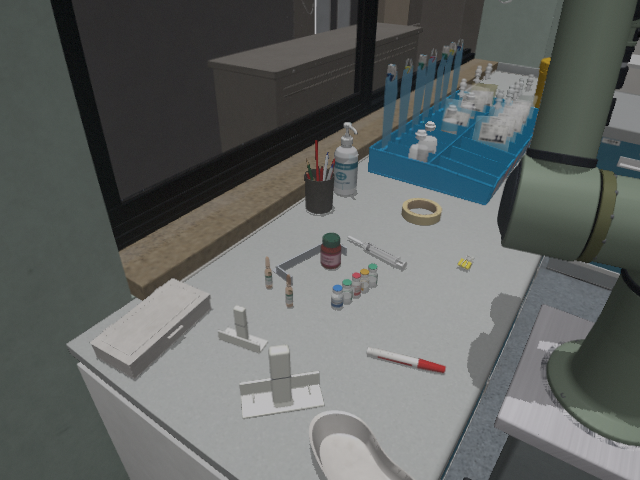

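The top view shows the vial row at (283–323, 272–282), bottle at (326,237), guide back wall (288,208)–(348,220) and syringe at about (360,262). There are two white pushers, at (190,292) and (215,238). The one at (190,292) looks larger. I'll confirm it in enlarged crops.

```bash
python3 - <<'E'
import cv2
t=cv2.imread("pics/top0.png"); s=cv2.imread("pics/side0.png")
def crop(im,x,y,w,h,k,name):
    o=cv2.resize(im[y:y+h,x:x+w],None,fx=k,fy=k,interpolation=cv2.INTER_CUBIC)
    o=cv2.convertScaleAbs(o,alpha=1.3)
    for i in range(0,w,20): cv2.putText(o,str(x+i),(i*k,8),0,.3,(0,0,255))
    for i in range(0,h,20): cv2.putText(o,str(y+i),(0,i*k+4),0,.3,(0,0,255))
    cv2.imwrite(name,o)
crop(t,160,195,200,130,4,"pics/topc.png")
crop(s,210,220,200,150,4,"pics/sidec.png")
E
```

```text
(no output)
```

View pics/topc.png

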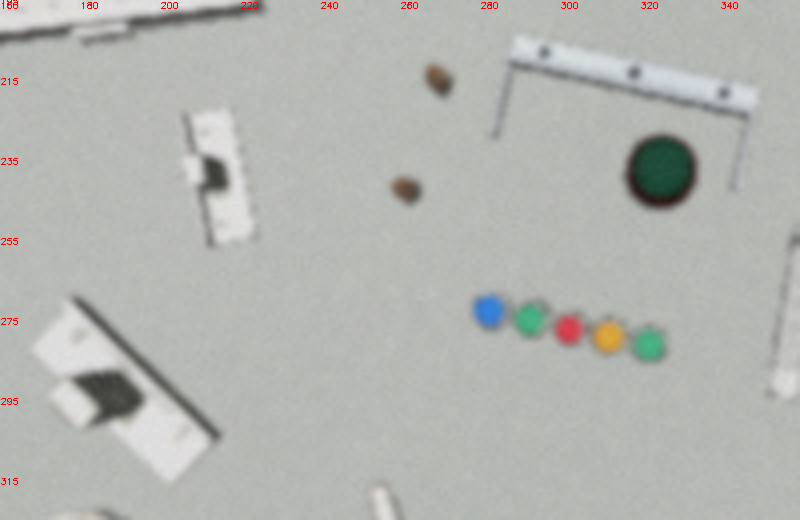

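View pics/sidec.png

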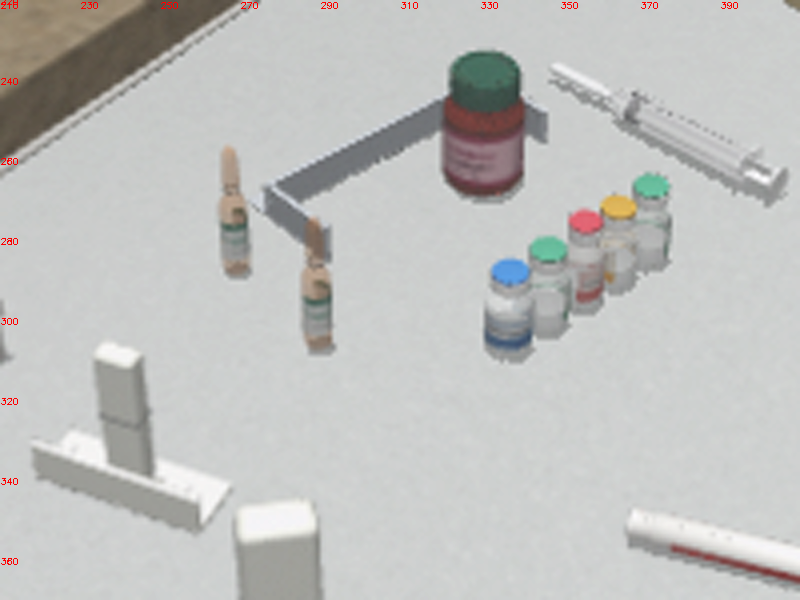

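In the crops, the large pusher's grip top is at top (178,295) / side (279,349). Its blade edge runs (179,269)–(214,304), about 1.5 times the other pusher's blade (206,223)–(212,256). It is therefore the large pusher, with its blade facing up-right in the top view. Next I'll triangulate and take one close crop of the large pusher.

```bash
cat > h.py <<'E'
import cv2, numpy as np
from station import ctrl, solver, status, eyes
C={n:eyes.calibration(n) for n in ("top","side")}
def ray(n,uv):
    c=C[n];K=np.array([[c["fx"],0,c["cx"]],[0,c["fy"],c["cy"]],[0,0,1]])
    p=cv2.undistortPoints(np.array([[uv]],float),K,np.array(c["dist_coeffs"]))[0,0]
    R=np.array(c["R"]);return -R.T@np.array(c["t"]), R.T@np.r_[p,1]
def plane(n,uv,z):
    o,d=ray(n,uv);return o+d*(z-o[2])/d[2]
def tri(a,b):
    (o1,d1),(o2,d2)=ray("top",a),ray("side",b)
    s=np.linalg.lstsq(np.c_[d1,-d2],o2-o1,rcond=None)[0]
    p,q=o1+s[0]*d1,o2+s[1]*d2
    return (p+q)/2,np.linalg.norm(p-q)
def proj(n,X):
    c=C[n];K=np.array([[c["fx"],0,c["cx"]],[0,c["fy"],c["cy"]],[0,0,1]])
    return cv2.projectPoints(np.array([X],float),cv2.Rodrigues(np.array(c["R"]))[0],np.array(c["t"]),K,np.array(c["dist_coeffs"]))[0][0,0]
def blobs(im,lo,hi,box,amin=8):
    x,y,w,h=box;m=np.zeros(im.shape[:2],np.uint8)
    m[y:y+h,x:x+w]=cv2.inRange(cv2.cvtColor(im,cv2.COLOR_BGR2HSV),lo,hi)[y:y+h,x:x+w]
    n,_,st,ce=cv2.connectedComponentsWithStats(m)
    return sorted([(tuple(ce[i].round(2)),int(st[i,4])) for i in range(1,n) if st[i,4]>=amin])
E
python3 - <<'E'
from h import *
np.set_printoptions(precision=4,suppress=True)
t=cv2.imread("pics/top0.png"); s=cv2.imread("pics/side0.png")
bt,bs=(270,260,65,30),(325,255,60,45)
for nm,lo,hi in [("blue",(95,120,60),(125,255,255)),("green",(65,80,60),(90,255,255)),("red",(168,110,60),(180,255,255)),("org",(12,110,60),(28,255,255))]:
    a,b=blobs(t,lo,hi,bt),blobs(s,lo,hi,bs,12); print(nm,a,b)
    for (pa,_),(pb,_) in zip(a,b): print("  ",*tri(pa,pb),plane("top",pa,.048))
a,b=blobs(t,(60,60,10),(95,255,120),(310,220,35,35)),blobs(s,(60,60,10),(95,255,120),(315,225,35,30)); print("bot",a,b)
print(plane("top",a[0][0],.072)); print("captop",tri(a[0][0],(210+485/4,220+63/4)))
f=lambda x,y:(160+x/4,195+y/4)
print("grip",tri(f(73,400),(279.3,349.5)),plane("top",f(73,402),.12))
print("blade",plane("top",f(75,297),.032),plane("top",f(218,437),.032))
print("foot",plane("top",f(33,346),.005),plane("top",f(170,481),.005))
print("guide wall corners z22",[plane("top",f(*p),.022)[:2] for p in [(494,137),(511,64),(748,115),(735,190)]])
g=lambda x,y:(210+x/4,220+y/4)
print("guide side z22", [plane("side",g(*p),.022)[:2] for p in [(268,187),(328,230),(445,97),(546,110)]])
print("flange z2",[plane("top",f(*p),.002)[:2] for p in [(516,36),(758,90)]])
o=cv2.resize(s[335:425,230:335],None,fx=6,fy=6,interpolation=cv2.INTER_CUBIC)
o2=cv2.resize(t[255:325,160:230],None,fx=6,fy=6,interpolation=cv2.INTER_CUBIC)
c=np.zeros((540,1050,3),np.uint8);c[:,:630]=o;c[:420,630:]=o2;cv2.imwrite("pics/push.png",cv2.resize(c,(800,411)))
E
```

```text
blue [((np.float64(281.89), np.float64(272.11)), 35)] [((np.float64(337.23), np.float64(287.44)), 43)]
   [0.491  0.0855 0.0469] 0.0009974850748557342 [0.4915 0.0857 0.048 ]
green [((np.float64(291.92), np.float64(274.46)), 39), ((np.float64(321.8), np.float64(280.92)), 40)] [((np.float64(346.71), np.float64(281.78)), 41), ((np.float64(372.5), np.float64(266.0)), 36)]
   [0.4848 0.0606 0.0472] 0.0010466618584391817 [0.4853 0.0609 0.048 ]
   [ 0.4676 -0.0132  0.0475] 0.0010184981133677861 [ 0.468 -0.013  0.048]
red [((np.float64(301.58), np.float64(276.94)), 31)] [((np.float64(356.19), np.float64(274.94)), 31)]
   [0.4781 0.0365 0.0516] 0.0016945253852887682 [0.4787 0.037  0.048 ]
org [((np.float64(311.72), np.float64(278.9)), 39)] [((np.float64(364.37), np.float64(271.37)), 41)]
   [0.4728 0.0116 0.0471] 0.0012887220835590013 [0.4734 0.0119 0.048 ]
bot [((np.float64(325.13), np.float64(236.6)), 159)] [((np.float64(331.03), np.float64(238.25)), 151)]
[ 0.5765 -0.0229  0.072 ]
captop (array([ 0.5758, -0.0231,  0.0756]), np.float64(0.0010782309083384792))
grip (array([0.443 , 0.3225, 0.117 ]), np.float64(0.0014006236243661724)) [0.4426 0.3221 0.12  ]
blade [0.5029 0.3465 0.032 ] [0.414  0.2566 0.032 ]
foot [0.4718 0.3812 0.005 ] [0.3845 0.2931 0.005 ]
guide wall corners z22 [array([0.5999, 0.0822]), array([0.6465, 0.0708]), array([ 0.6111, -0.08  ]), array([ 0.5634, -0.0707])]
guide side z22 [array([0.6479, 0.0754]), array([0.5996, 0.0863]), array([ 0.6178, -0.0494]), array([ 0.5635, -0.0716])]
flange z2 [array([0.667 , 0.0686]), array([ 0.6289, -0.088 ])]
```

View pics/push.png

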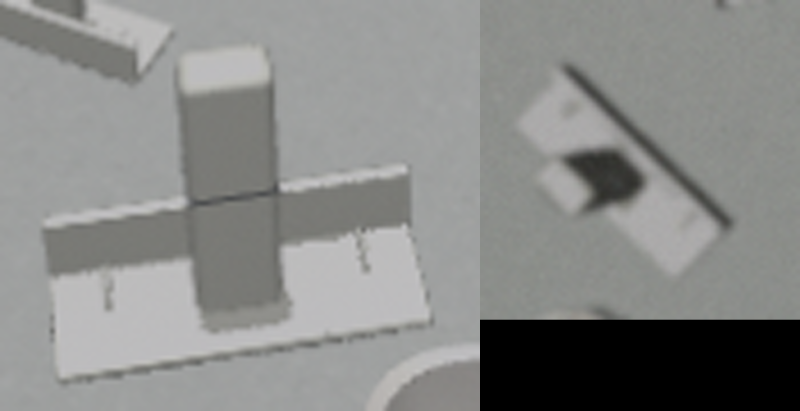

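The close crop confirms the large pusher, with its grip top at (279,349) and the blade on the far side from the side camera. These are the measurements:

| Item | Position (m) | Yaw | Check |
|---|---|---|---|
| Guide | (0.608, 0.000) | −0.231 | four edges agree to 1–2 mm |
| Row centre in guide frame | x ≈ −0.134, y ≈ +0.0055 | nearly parallel to the guide | in the stated range |
| Vial cap heights | 47–52 mm | – | matches the given sizes |
| Bottle | (0.576, −0.023) | – | cap top about 75 mm, given as 72 |
| Pusher | (0.443, 0.322) | −0.78 | grip top 117 mm, given as 120 |

I'll move the bottle first.

```bash
cat >> h.py <<'E'
from scipy.spatial.transform import Rotation as Ro
G=np.array([.608,.0002]);GY=-.231
def gw(x,y):
    c,s=np.cos(GY),np.sin(GY);return G+np.array([c*x-s*y,s*x+c*y])
def q(phi):
    c,s=np.cos(phi),np.sin(phi)
    v=Ro.from_matrix(np.array([[0,-s,c],[0,c,s],[-1,0,0]])).as_quat();return [v[3],*v[:3]]
def st(m=""):
    s=status.read_state();print(m,"t%.1f"%s["time_s"],np.round(s["tool_pos"],4),"F",np.round(s["force"],1),"gap %.4f"%s["finger_gap"],"j6 %.2f"%s["joints"][5]);return s
E
python3 - <<'E'
from h import *
P=np.array([.5762,-.023])
cand=[GY+np.pi/2,GY-np.pi/2]
js=[solver.ik([*P,.16],q(p)) for p in cand];print(js)
phi=min((p for p,j in zip(cand,js) if j is not None),key=lambda p:abs(solver.ik([*P,.16],q(p))[5]))
D=plane("top",(398,265),0)[:2];print("place",D)
ctrl.reach([*P,.16],q(phi));st("above")
ctrl.move_gripper(.063)
ctrl.move_l([*P,.020],velocity=.12);st("down")
ctrl.move_gripper(.03);st("grip")
ctrl.move_l([*P,.13],velocity=.15);st("lift")
E
```

```text
[array([-0.16787638,  0.43010296, -0.2282344 ,  0.91245897,  0.        ,
        0.06312362]), array([-0.16787638,  0.43010296, -0.2282344 ,  0.91245897,  0.        ,
       -3.07846904])]
place [ 0.50379411 -0.21062143]
above t2.4 [ 0.5763 -0.0239  0.1601] F [0.2 1.3 0.5] gap 0.0856 j6 0.06
down t4.0 [ 0.5769 -0.0231  0.0207] F [ 0.6 -0.6 -0.4] gap 0.0632 j6 0.06
grip t4.3 [ 0.5771 -0.0231  0.0211] F [-0.7 -0.2  6.7] gap 0.0435 j6 0.06
lift t5.2 [ 0.5753 -0.0229  0.129 ] F [ 0.6  0.8 -0.7] gap 0.0439 j6 0.06
```

```bash
python3 - <<'E'
from h import *
D=np.array([.5038,-.2106])
ctrl.move_l([*D,.13],velocity=.2);st("over")
ctrl.move_l([*D,.030],velocity=.12)
ctrl.move_l([*D,.0212],velocity=.03);st("down")
ctrl.move_gripper(.066);st("open");ctrl.sleep(.2)
ctrl.move_l([*D,.17],velocity=.15);st("up")
# to the pusher
P=np.array([.4430,.3220]);py=-.781
for p in (py,py+np.pi): print(solver.ik([*P,.2],q(p)))
for n in ("top","side"): cv2.imwrite(f"pics/{n}1.png",eyes.capture(n)[:,:,::-1])
t=cv2.imread("pics/top1.png");s=cv2.imread("pics/side1.png")
cv2.imwrite("pics/chk1.png",np.hstack([cv2.resize(t[180:340,240:480],(400,267)),cv2.resize(s[200:360,240:480],(400,267))]))
E
```

```text
over t6.4 [ 0.5039 -0.2098  0.1298] F [ 0.6 -0.8 -0.9] gap 0.0439 j6 -0.30
down t7.8 [ 0.5037 -0.2105  0.0211] F [-0.4 -1.1 -1.2] gap 0.0437 j6 -0.30
open t8.2 [ 0.5039 -0.2106  0.0213] F [-0.1 -0.7 -1. ] gap 0.0662 j6 -0.30
up t9.5 [ 0.5032 -0.2103  0.1691] F [ 0.2 -0.  -0.1] gap 0.0659 j6 -0.30
[ 0.49373034  0.34467597 -0.24923018  0.97689018  0.          2.84552666]
[ 0.49373034  0.34467597 -0.24923018  0.97689018  0.         -0.29606599]
```

View pics/chk1.png

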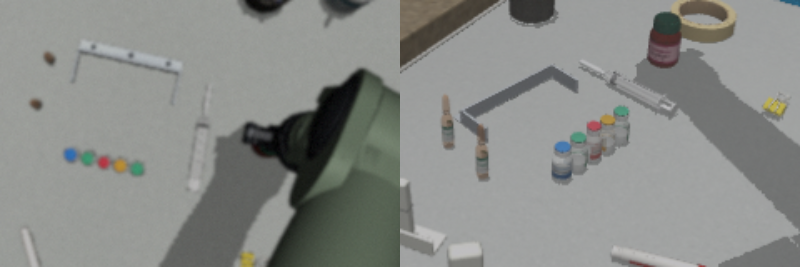

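The bottle stands upright beside the syringe (side crop at (665,40)), and the row and guide are undisturbed. Next is the pusher grasp.

```bash
python3 - <<'E'
from h import *
P=np.array([.4430,.3218]);o=q(-.781+np.pi)
ctrl.reach([*P,.20],o);st("above")
ctrl.move_gripper(.055)
ctrl.move_l([*P,.079],velocity=.1);st("down")
ctrl.move_gripper(.008);a=st("grip")
ctrl.move_l([*P,a["tool_pos"][2]+.045],velocity=.1);st("lift")
S=gw(-.200,.005);o2=q(GY+np.pi)
ctrl.move_l([*S,.125],o2,velocity=.15);st("start")
for n in ("top","side"): cv2.imwrite(f"pics/{n}2.png",eyes.capture(n)[:,:,::-1])
t=cv2.imread("pics/top2.png");s=cv2.imread("pics/side2.png")
cv2.imwrite("pics/chk2.png",np.hstack([cv2.resize(t[190:340,220:380],(400,375)),cv2.resize(s[220:370,250:410],(400,375))]))
E
```

```text
above t11.5 [0.4436 0.321  0.1999] F [-0.1  0.4  1. ] gap 0.0660 j6 -0.30
down t13.2 [0.4435 0.3221 0.0796] F [0.4 0.1 0.5] gap 0.0552 j6 -0.30
grip t13.6 [0.4431 0.3219 0.0793] F [-0.4 -0.6  1.2] gap 0.0173 j6 -0.30
lift t14.2 [0.4427 0.3216 0.1239] F [-0.8  0.3 -2.8] gap 0.0174 j6 -0.30
start t16.1 [0.4145 0.0512 0.125 ] F [ 0.4 -0.1 -1.8] gap 0.0173 j6 -1.39
```

View pics/chk2.png

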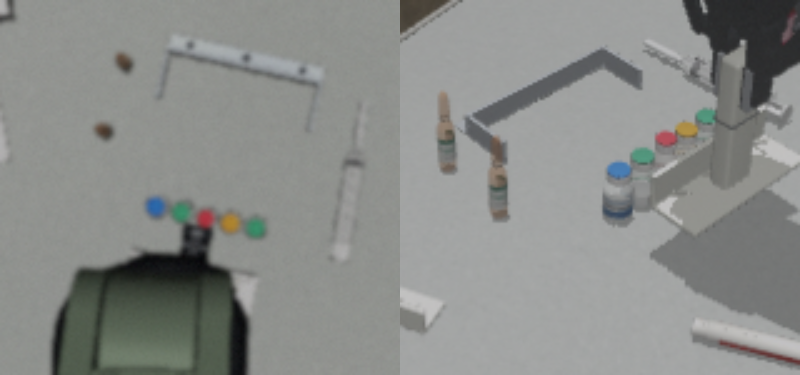

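The pusher hangs level behind the row. The blade's left top corner is at about side (350,291) and the rear foot corner at (367,313). I'll check those corners against the expected pose before lowering.

```bash
python3 - <<'E'
from h import *
for uv,z in [((350,290.8),.0775),((350.8,302.8),.0507),((366.8,313.6),.0457),((409.5,278),.0482)]:
    w=plane("side",uv,z)[:2]-G;c,s=np.cos(GY),np.sin(GY);print(np.round([c*w[0]+s*w[1],-s*w[0]+c*w[1]],4))
t=cv2.imread("pics/top2.png");w=plane("top",(220+256/2.5,190+275/2.5),.05)[:2]-G;print(c*w[0]+s*w[1],-s*w[0]+c*w[1])
E
```

```text
[-0.1812  0.0717]
[-0.1848  0.0713]
[-0.2206  0.0665]
[-0.2103 -0.0702]
-0.1786170958760187 -0.05617252276831114
```

The pusher centre is at guide y ≈ +0.007 and the face at x ≈ −0.178 (expected −0.177). I'll lower it and push with a small lateral correction.

```bash
python3 - <<'E'
from h import *
z=.0798
ctrl.move_l([*gw(-.200,.0035),.095],velocity=.1)
ctrl.move_l([*gw(-.200,.0035),z],velocity=.03);st("down")
ctrl.move_l([*gw(-.165,.0035),z],velocity=.05);st("near")
ctrl.move_l([*gw(-.110,.0025),z],velocity=.03);st()
ctrl.move_l([*gw(-.055,.0005),z],velocity=.03);st()
for n in ("top","side"): cv2.imwrite(f"pics/{n}3.png",eyes.capture(n)[:,:,::-1])
t=cv2.imread("pics/top3.png");s=cv2.imread("pics/side3.png")
cv2.imwrite("pics/chk3.png",np.hstack([cv2.resize(t[190:310,260:380],(400,400)),cv2.resize(s[220:330,265:375],(400,400))]))
E
```

```text
down t17.4 [0.4141 0.0494 0.0797] F [ 0.2  0.5 -1.7] gap 0.0174 j6 -1.40
near t18.2 [0.4479 0.0414 0.0796] F [ 0.3  0.4 -2.8] gap 0.0172 j6 -1.41
 t20.2 [0.5014 0.0279 0.0798] F [-0.4 -0.2 -2.1] gap 0.0176 j6 -1.43
 t22.2 [0.5545 0.0133 0.0798] F [ 0.   0.  -3.1] gap 0.0172 j6 -1.45
```

View pics/chk3.png

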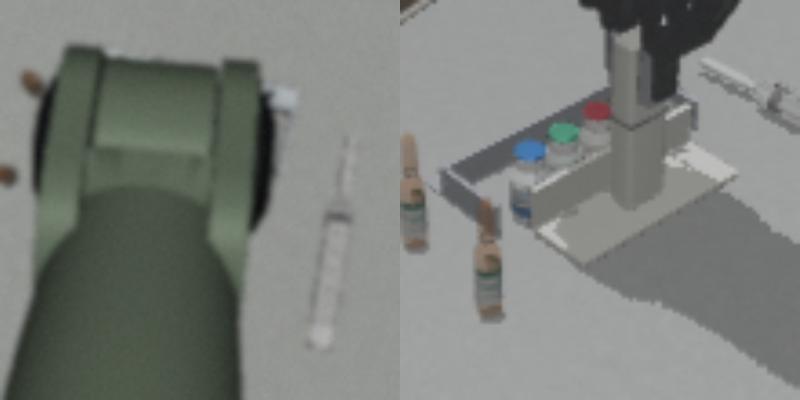

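The row is upright and together inside the guide, with the blue cap at chk3 (530,150) clear of the side wall. Now I'll do the final approach in small steps, watching the force.

```bash
python3 - <<'E'
from h import *
z=.0798;ax=np.array([np.cos(GY),np.sin(GY)])
ctrl.move_l([*gw(-.036,.0002),z],velocity=.03);st()
x=-.036
while x<-.0225:
    x+=.001;ctrl.move_l([*gw(x,0),z],velocity=.02);ctrl.sleep(.06)
    f=np.mean([np.array(status.read_state()["force"])[:2]@ax if ctrl.sleep(.02) is None else 0 for _ in range(4)])
    print(round(x,4),round(f,2))
    if f<-4: break
st("end");s=status.read_state();w=np.array(s["tool_pos"])[:2]-G;print(w@ax)
cv2.imwrite("pics/side4.png",eyes.capture("side")[:,:,::-1])
b=blobs(cv2.imread("pics/side4.png"),(95,120,60),(125,255,255),(265,220,110,110),8);print(b)
E
```

```text
t23.1 [0.5731 0.0086 0.0798] F [ 0.1 -0.2 -2. ] gap 0.0171 j6 -1.45
-0.035 0.0
-0.034 0.0
-0.033 0.0
-0.032 0.0
-0.031 0.0
-0.03 0.0
-0.029 0.0
-0.028 0.0
-0.027 0.0
-0.026 0.0
-0.025 0.0
-0.024 0.0
-0.023 0.0
-0.022 0.0
end t28.3 [0.586  0.0054 0.0797] F [-2.9  1.1 -1.3] gap 0.0175 j6 -1.46
-0.022582100689867796
[((np.float64(290.5), np.float64(254.0)), 34)]
```

The force readout in the loop was faulty: `sleep` returns a value, so it logged zeros. The end state shows −3 N along the push at x = −22.6 mm, which is consistent with the vials just meeting the wall. I'll draw back, release, and measure the vials from both views.

```bash
python3 - <<'E'
from h import *
z=.0798
ctrl.move_l([*gw(-.045,0),z],velocity=.03);ctrl.move_l([*gw(-.125,0),z],velocity=.06);st("back")
ctrl.move_l([*gw(-.125,0),.0793],velocity=.02)
ctrl.move_gripper(.05);st("open");ctrl.sleep(.2)
ctrl.move_l([*gw(-.125,0),.20],velocity=.12)
j=list(status.read_state()["joints"]);j[0]-=1.1;ctrl.move_j(j);st("away")
for n in ("top","side"): cv2.imwrite(f"pics/{n}5.png",eyes.capture(n)[:,:,::-1])
t=cv2.imread("pics/top5.png");s=cv2.imread("pics/side5.png")
ct,cs=np.cos(GY),np.sin(GY)
for nm,lo,hi in [("blue",(95,120,60),(125,255,255)),("green",(65,100,60),(90,255,255)),("red",(168,110,60),(180,255,255)),("org",(12,110,60),(28,255,255))]:
    a,b=blobs(t,lo,hi,(282,200,75,50)),blobs(s,lo,hi,(270,225,80,50),8)
    print(nm,[tuple(map(float,x[0])) for x in a],[tuple(map(float,x[0])) for x in b])
    for (p,_),(r,_) in zip(a,b):
        X,e=tri(p,r);w=X[:2]-G;print("  guide xy",np.round([ct*w[0]+cs*w[1],-cs*w[0]+ct*w[1]],4),"z %.3f e %.4f"%(X[2],e))
cv2.imwrite("pics/chk5.png",np.hstack([cv2.resize(t[180:330,220:420],(400,300)),cv2.resize(s[200:350,240:440],(400,300))]))
E
```

```text
back t30.8 [0.4868 0.0287 0.0798] F [ 0.1 -0.7 -2. ] gap 0.0172 j6 -1.43
open t31.4 [0.4864 0.0288 0.0794] F [-0.5  0.4  0.2] gap 0.0500 j6 -1.43
away t34.6 [ 0.2467 -0.4193  0.1993] F [-0.4  0.1 -0.3] gap 0.0502 j6 -1.43
blue [(295.57, 215.77)] [(290.57, 254.06)]
  guide xy [0.0111 0.0533] z 0.047 e 0.0010
green [(305.55, 217.74), (335.34, 224.38)] [(299.63, 249.48), (325.36, 236.52)]
  guide xy [0.0115 0.0277] z 0.047 e 0.0012
  guide xy [ 0.0111 -0.0485] z 0.047 e 0.0008
red [(315.5, 220.5)] [(308.79, 243.62)]
  guide xy [0.0099 0.0021] z 0.051 e 0.0003
org [(325.18, 222.15)] [(317.0, 240.86)]
  guide xy [ 0.011  -0.0227] z 0.047 e 0.0013
```

View pics/chk5.png

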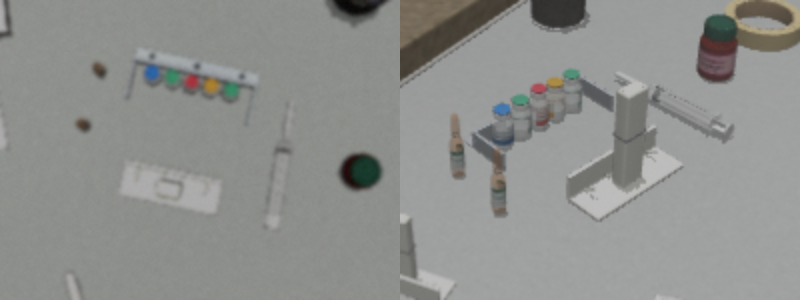

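The five caps (152,73)–(231,91) stand upright in a closed row at the back wall. They measure x ≈ 10–11 mm, neighbours about 25 mm apart, and y from −49 to +53 mm. The pusher stands at about (170,187), well back. The bottle is upright at (360,170), and the ampoules and syringe look unmoved. I'm handing in.

```bash
python3 -c "
from h import *
ctrl.job_done();st()"
```

```text
the job is handed in; nothing more can be done
the job is handed in; nothing more can be done
```

The job is done and handed in at about 35 s of the 64 s allowed; the hand-in gave no verdict. I stood the medicine bottle upright between the syringe and the tape roll. I then took the larger pusher by its grip, pushed the five vials into the guide as one row, drew the pusher back, released it and moved the arm clear.

**Last checks, from two views:**
- **Vials:** all are upright in a closed row. Their centres are at guide x ≈ 10–11 mm (more than 2 mm needed), y from −49 to +53 mm, and neighbours are about 25 mm apart.
- **Pusher:** it stands released, about 125 mm before the guide's origin.
- **Bottle:** it stands upright about 0.23 m to the guide's −y side.
- **Bystanders:** the ampoules and syringe look unmoved. I judged this by eye in the pictures, not by measuring.

**What failed or disagreed:**
- **Force check:** the force printout in the final push steps was faulty and logged zeros. The state read right after showed only about 3 N, as expected when the vials reach the wall.
- **Vial depth:** x measured 1–2 mm past the 9 mm at which a 24 mm vial touches the wall. That is within the calibration error.
- **Bottle height:** the cap top measured about 3.6 mm above its stated height. I put this down to a rough pixel pick, and the 44 mm finger gap fitted the 45 mm bottle body.

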